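# Hold the sprung lid of the sandwich press just below its balance point

### The arm

A 7-joint arm with a two-finger parallel gripper is mounted at the origin on a cart in front of the work surface, level with it; the furniture and walls round the work are solid. World frame = base frame: x ahead of the robot, y to its left, z up, the work surface at z = 0. Lengths are in m, angles in rad, forces in N, time in s.
With the tool pointing down it reaches from about 0.4 to 0.85 m from the base axis. Payload 10.4 kg.
Tool frame: the origin (TCP) lies between the finger pads; the fingertips stand 22 mm ahead of it and the grasp point (between the pads) lies 3 mm ahead of it; z points along the fingers, y is the line along which they close (so a half turn about z gives the same grasp; the last joint's range is limited). The gripper opens to 85 mm and grips with 20 to 120 N. Pads are 22 mm wide; open, the fingers measure 114 mm over their backs; the gripper's body (76 mm by 85 mm) begins 54 mm behind the grasp point. The pads swing forward as they close: fully open they stand 13 mm farther back than shut.
Start: joints at [1.101, 0.332, -0.065, 1.46, 0.022, 1.35, -0.088], TCP at [0.27, -0.564, 0.253] pointing down, gripper open.
Joint ranges: [-2.6, 2.6], [-0.5, 2.12], [-1.47, 1.34], [0.16, 2.42], [-1.27, 4.41], [0.06, 2.06], [-2.6, 2.6]. Speed limits (rad/s): [2.22, 2.22, 2.79, 2.79, 3.14, 3.14, 3.14].

### API

Orientations are given as a unit quaternion [x, y, z, w].
In Python, from workcell import manip, camera, ticket, boxes_of, outline_of gives the robot as it stands.
- The arm moves only by the tool carry_out, never from a script. Its argument "deltas" is a list of rows, each a list of 5 numbers: the shift along the tool's x, y, z as a fraction of full scale, then the turn about the tool's z as a fraction of full scale, then the opening, from -1 (shut) to 1 (fully open), so that 0 is half open. In form: [[tx, ty, tz, spin, gripper], ...]. A call has 1 to 20 rows; each row is the pose to reach, as a shift and turn from the pose commanded when the call began, along the tool's axes at that moment; what a row does not reach only later rows make up. Full scale, the value 1, is 150 mm for a shift and 30 degrees for a turn. A row lasts 1/8 s, in which the tool goes at most 62.5 mm and 10.7 degrees, less where a joint would pass 70% of its speed; a pose out of reach is approached as far as the arm can. A call with a number of a shift or a turn outside -1 to 1 is refused whole. A call with a gripper value outside its range is refused whole. The fingers move at their own pace and stop on an object; "force" is the grip in N (left out, the last holds). Time passes only in rows, so rows that repeat a pose let the fingers close. It gives the time, the measured TCP pose, the force, the opening and the grip force at its end, in the units of the state.
- manip.get_obs(): the state, without advancing time (a new reading comes with each control period).
- camera(name): name is "side" or "top" or "wrist"; returns a dict with "img" (400x640x3 uint8, red, green, blue), "depth" (400x640 float32, m along the optical axis (not along the pixel's ray), 0 where there is no reading), "vertical_fov" (degrees; the focal length in pixels is half the picture's height over the tangent of half this angle, whatever the lens; pixels are square), "cx", "cy" (the principal point, pixels), "R" (3x3) and "t" (3): a world point X has camera coordinates R X + t. Camera axes: x right, y down, z forward; pixel columns grow to the right and rows downward; lengths in m; the calibration is good to about 2 mm. A picture is of the moment at which its call begins.
- ticket.hand_in(): hands the job in; it is judged then, once.
Trained networks look in a picture, given as the dict that the camera call returned (one of the last four; its "shot" number tells which), for a name from the list of things; names that differ only in an ending like _2 or _b are one class to them, and where a whole thing is asked for, a point or a joint stands for the part that bears it (a point fixed in the world has none). Each returns a list of dicts, best first, with "conf" (0 to 1); they miss things now and then, are a little off and sometimes report something else, mostly with a low value. They report only what shows in the picture. A call takes as long as a camera call. They do not tell look-alikes from the thing itself.
- boxes_of(query, picture): "position" ([x, y, z] in m, in world coordinates, good to about 4 mm: the middle of the surface that is visible of it).
- outline_of(query, picture): "region" (400x640 bool, what is visible of it).
The state is a dict: "clock": time; "joint_pos": joint angles; "joint_velocities": joint speeds; "tau": joint torques, N m; "position": TCP position; "ee_rot": TCP orientation; "ft_force": force on the tool from outside, world axes, zero at the start; "torque": the same for the moment, N m; "grip_width": opening from 0.0 (shut) to 1.0 (fully open); "grasp_force": force on a finger pad.
Only numpy, scipy, OpenCV 4.12 (cv2) and the standard library are available. Lean on these libraries where they do the work, as an engineer would, in place of code of your own. Each camera call takes 0.05 s, during which the arm holds its last target. There are 200 camera calls.

### The job

A salt shaker has been left on the shut lid of the sandwich press: stand it upright on the round wooden coaster, well within its edge. Then take the lid's bar handle and raise the sprung lid past its balance point (50 degrees open) to about 65 degrees, and lower it again to just below balance, about 41 degrees open (36 to 46 will do), so that I can oil the hinge spring. Finish while still holding the lid there, since it would fall shut by itself, and leave the coaster and everything else where they are.

Things in the scene. Friction and masses are not known exactly. Their poses are not given: they have to be found in the camera images.
- salt_mid (a point): centre (half-way up) of the loose salt shaker: clear glass body with a grey domed cap, 44 mm across, 90 mm tall, about 0.1 kg; the body is straight-sided enough to grasp up to 70 mm above its foot, the cap is narrower. It starts upright on the flat top of the press's lid, whose top face is 100 mm above the worktop while shut. z is its upright axis.
- coaster: loose round wooden coaster, 86 mm across, 22 mm high, flat on the worktop to the left or right of the press; origin at the centre of its underside, so its top is 22 mm above the origin
- press: sandwich press fixed to the worktop: black base 176 mm deep (x) by 220 mm wide (y) with a steel lid; origin under the centre of the base at worktop height; its x axis points from the front (handle side, nearer the robot) to the hinge at the back, y along the hinge
- press_hinge (a point): middle of the lid's hinge axis, which runs along the press's y; 85 mm behind the press's origin (its x) and 75 mm above the worktop
- press_bar (a point): middle of the lid's handle, a round steel bar 12 mm thick along the press's y, 100 mm free between two stalks. Lid shut: 212 mm in front of the hinge axis, 10 mm above it, nothing under it; clear space between bar and lid edge 36 mm, so part the fingers by only 30 to 40 mm. The bar moves with the lid and can turn between gripper pads, so the tool can stay pointing down.
- press_lid (a joint): opening angle of the steel lid (0.95 kg) in rad: 0 shut, grows as it opens upward about the hinge, stop at 1.35. The hinge spring carries part of its weight: below 0.87 rad (50 degrees, the balance point) it falls shut, above that the spring drives it on to the stop. At the bar it takes about 1.6 N to lift when shut, about 0.5 N just below balance.
- tuna: bystander: loose short food tin, 87 mm across, 40 mm high, on the other side of the press from the coaster; origin at the centre of its underside
- pepper: bystander: loose dark wooden pepper mill, 58 mm across, 160 mm tall, right of the press; origin at the centre of its underside
- timer: bystander: loose round kitchen timer, 68 mm across, 48 mm high, left of the press; origin at the centre of its underside
- bottle: bystander: loose green bottle, 56 mm across, 124 mm tall, left of the press beyond the timer; origin at the centre of its underside
Not all that is in view belongs to the job. What is shaped like the part that bears salt_mid but blue is not meant. Several things look just like the coaster: the one meant starts farthest to the robot's left.

How it is judged:
By the outcome, as a careful person would: the job done as asked, in the order asked, and still so for the second after the job is handed in, while the arm keeps its last pose, push and grip.
It also fails if it takes over 64 s, if anything falls off the work surface, if the arm or the gripper's body presses on something with over 40 N, if the wrist force passes 120 N, or if a joint passes its speed limit or range.

## Working session

There is one attempt and no reset: what is moved stays moved. The work goes in short steps, Python scripts to look and compute and a tool call to move; the robot and the scene stay as the last step left them, time stands still between calls to the robot, and variables do not carry over. Pictures are saved under pics/ and viewed, at most 10 in all, crops included, and the job is handed in when it is done.

Besides the shell and the picture viewer there is one more tool, called after ">>>" as name(argument=value, ...), one argument or row to a line, values as JSON. carry_out: Moves the arm, as the interface text tells. Its arguments: {"type":"object","properties":{"deltas":{"type":"array","items":{"type":"array","items":{"type":"number"}}},"force":{"type":"number"}},"required":["deltas"]}

```bash
mkdir -p pics
cat > h.py <<'E'
import numpy as np, cv2
from workcell import manip, camera, ticket, boxes_of, outline_of
def save(c,n): cv2.imwrite('pics/'+n,c['img'][:,:,::-1])
def f(c): return 200/np.tan(np.radians(c['vertical_fov'])/2)
def proj(c,X):
    p=c['R']@np.array(X)+c['t']; return (p[:2]/p[2]*f(c)+[c['cx'],c['cy']]).round()
def cloud(c,m):
    v,u=np.nonzero(m&(c['depth']>0)); d=c['depth'][v,u]
    P=np.c_[(u-c['cx'])/f(c)*d,(v-c['cy'])/f(c)*d,d]
    return (P-c['t'])@c['R']
E
python3 - <<'E'
from h import *
o=manip.get_obs();print({k:np.round(v,3) for k,v in o.items()})
for n in('top','side'):
    c=camera(n);save(c,n+'1.png')
    for q in('salt_mid','coaster','press','press_bar','tuna','pepper','timer','bottle'):
        print(n,q,[(round(b['conf'],2),np.round(b['position'],3).tolist(),proj(c,b['position']).tolist()) for b in boxes_of(q,c)])
E
```

```text
{'clock': np.float64(0.0), 'joint_pos': array([ 1.101,  0.333, -0.065,  1.461,  0.022,  1.35 , -0.089]), 'joint_velocities': array([-0.   , -0.   ,  0.   ,  0.001,  0.001,  0.   , -0.   ]), 'tau': array([-0.0000e+00, -6.2546e+01,  4.9000e-02, -3.9160e+01,  1.6000e-02,
        1.0000e-02,  0.0000e+00]), 'position': array([ 0.27 , -0.563,  0.253]), 'ee_rot': array([ 0.975,  0.222, -0.   , -0.001]), 'ft_force': array([-0.613, -0.135, -0.849]), 'torque': array([-0.011, -0.012, -0.02 ]), 'grasp_force': np.float64(0.0), 'grip_width': np.float64(1.004)}
top salt_mid [(0.82, [0.392, 0.116, 0.058], [259.0, 244.0]), (0.63, [0.57, -0.057, 0.189], [325.0, 176.0])]
top coaster [(0.86, [0.451, -0.443, 0.021], [447.0, 256.0])]
top press [(0.73, [0.548, 0.038, 0.102], [293.0, 196.0])]
top press_bar [(0.75, [0.556, 0.036, 0.097], [294.0, 196.0])]
top tuna [(0.75, [0.467, 0.319, 0.041], [200.0, 219.0])]
top pepper [(0.8, [0.626, -0.254, 0.141], [391.0, 179.0])]
top timer [(0.76, [0.593, 0.254, 0.03], [230.0, 193.0])]
top bottle [(0.94, [0.597, 0.359, 0.075], [197.0, 179.0])]
side salt_mid [(0.78, [0.573, -0.078, 0.143], [320.0, 190.0])]
side coaster [(0.95, [0.503, -0.292, 0.019], [297.0, 269.0]), (0.82, [0.479, -0.446, 0.022], [287.0, 305.0])]
side press []
side press_bar [(0.75, [0.54, -0.078, 0.1], [309.0, 204.0])]
side tuna [(0.65, [0.471, 0.299, 0.035], [287.0, 179.0])]
side pepper [(0.95, [0.632, -0.276, 0.074], [348.0, 246.0])]
side timer []
side bottle [(0.76, [0.62, 0.346, 0.065], [327.0, 166.0]), (0.67, [0.545, -0.115, 0.08], [311.0, 216.0])]
```

View pics/top1.png

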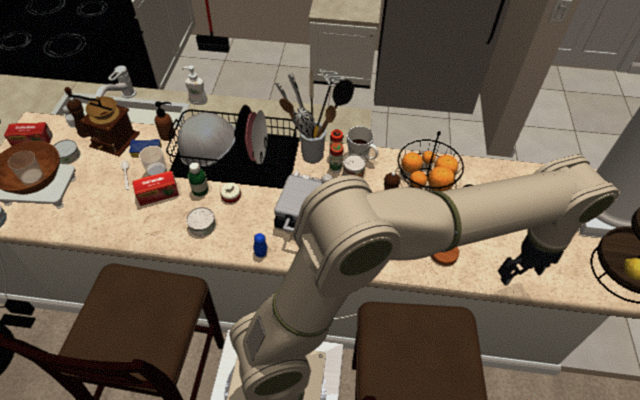

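View pics/side1.png

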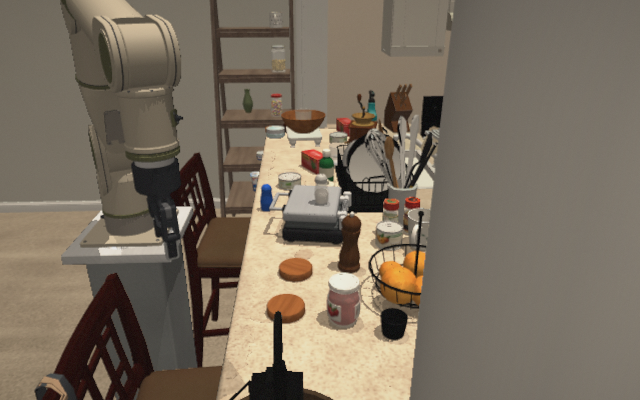

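The side view shows the press at (315,210) with the clear shaker on its lid at (321,190), and a blue look-alike shaker at (266,197) that isn't meant. There are two coasters, at (296,269) with y≈-0.29 and at (286,307) with y≈-0.45. The one farthest left is at (296,269). The top view is blocked by the arm, so I'll move it and look with the wrist camera.

>>> carry_out(
  deltas=[
    [0.4,-0.2,-0.3,0,1],
    [0.8,-0.4,-0.6,0,1],
    [0.95,-0.45,-0.7,0,1],
    [0.95,-0.45,-0.7,0,1],
  ],
)

```text
clock: 1.4
position: [0.3736, -0.4381, 0.3618]
ee_rot: [0.974, 0.225, 0.002, 0.002]
ft_force: [-0.8, 0.3, -0.1]
grip_width: 1.001
grasp_force: 0.0
```

>>> carry_out(
  deltas=[
    [0.4,-0.3,0,0,1],
    [0.8,-0.6,0,0,1],
    [0.95,-0.95,0,0,1],
    [0.95,-0.95,0,0,1],
  ],
)

```text
clock: 1.9
position: [0.437, -0.2478, 0.3583]
ee_rot: [0.975, 0.224, 0.0, -0.0]
ft_force: [1.1, -1.1, -0.3]
grip_width: 1.0
grasp_force: 0.0
```

Run:
```python
from h import *
o=manip.get_obs();print(o['clock'],o['position'],o['ee_rot'],np.round(o['joint_pos'],2))
for n in('wrist','side','top'):
    c=camera(n);save(c,n+'2.png')
    for q in('salt_mid','coaster','press','press_bar','tuna','pepper','timer'):
        print(n,q,[(round(b['conf'],2),np.round(b['position'],3).tolist(),proj(c,b['position']).tolist()) for b in boxes_of(q,c)])
```

```text
1.9 [ 0.43700372 -0.24779952  0.35832592] [ 9.74638181e-01  2.23786490e-01  1.53932985e-04 -9.91972127e-06] [ 0.72  0.04 -0.31  1.59  0.01  1.52 -0.7 ]
wrist salt_mid [(0.7, [0.406, 0.108, 0.06], [49.0, 55.0])]
wrist coaster [(0.79, [0.5, -0.274, 0.024], [361.0, 122.0]), (0.73, [0.472, -0.435, 0.016], [448.0, 187.0])]
wrist press [(0.8, [0.503, -0.074, 0.1], [206.0, 41.0])]
wrist press_bar [(0.66, [0.503, -0.062, 0.099], [197.0, 35.0])]
wrist tuna []
wrist pepper [(0.61, [0.62, -0.256, 0.069], [400.0, 21.0])]
wrist timer [(0.5, [0.502, -0.074, 0.1], [206.0, 41.0])]
side salt_mid [(0.73, [0.574, -0.08, 0.143], [321.0, 191.0]), (0.56, [0.402, 0.099, 0.044], [265.0, 198.0])]
side coaster [(0.9, [0.504, -0.291, 0.019], [298.0, 269.0]), (0.87, [0.478, -0.448, 0.024], [287.0, 305.0])]
side press [(0.67, [0.547, -0.118, 0.086], [312.0, 215.0])]
side press_bar [(0.74, [0.54, -0.076, 0.099], [309.0, 204.0])]
side tuna [(0.83, [0.473, 0.299, 0.037], [287.0, 178.0])]
side pepper [(0.75, [0.633, -0.274, 0.071], [349.0, 246.0]), (0.22, [0.472, 0.3, 0.033], [287.0, 179.0])]
side timer []
top salt_mid []
top coaster [(0.76, [0.489, -0.271, 0.022], [390.0, 238.0]), (0.69, [0.466, -0.433, 0.023], [444.0, 251.0])]
top press [(0.86, [0.471, -0.11, 0.047], [338.0, 233.0])]
top press_bar [(0.51, [0.467, -0.113, 0.086], [339.0, 227.0])]
top tuna [(0.69, [0.466, 0.319, 0.038], [200.0, 220.0]), (0.42, [0.468, -0.107, 0.044], [337.0, 234.0])]
top pepper [(0.68, [0.62, -0.257, 0.07], [389.0, 195.0])]
top timer [(0.65, [0.596, 0.261, 0.031], [228.0, 191.0])]
```

View pics/wrist2.png

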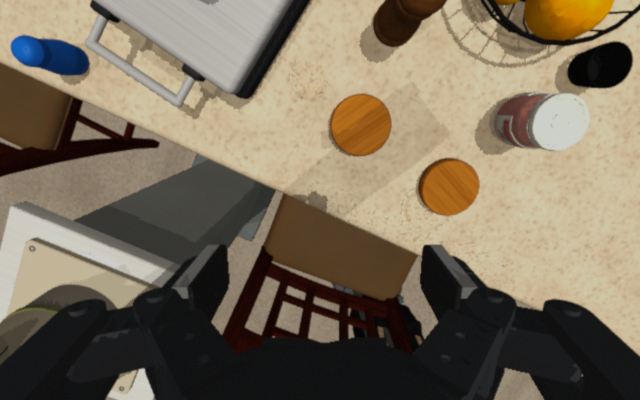

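The wrist picture shows the coasters at (361,125), which is the leftmost and the one I want, and at (449,187). The press bar runs from (95,50) to (185,100). The blue shaker is at (48,55) and the pepper mill at (400,20). Next I'll move left for a close view of the salt and bar.

>>> carry_out(
  deltas=[
    [0.2,-0.4,0,0.3,1],
    [0.3,-0.8,0,0.6,1],
    [0.3,-0.9,0,0.85,1],
    [0.3,-0.9,0,0.85,1],
    [0.3,-0.9,0,0.85,1],
  ],
)

```text
clock: 3.72
position: [0.4187, -0.1111, 0.3583]
ee_rot: [1.0, 0.001, 0.0, 0.0]
ft_force: [-1.0, -0.0, 0.3]
grip_width: 0.998
grasp_force: 0.0
```

Run:
```python
from h import *
o=manip.get_obs();print(o['clock'],o['position'],o['ee_rot'],np.round(o['joint_pos'],2))
c=camera('wrist');save(c,'wrist3.png')
for q in('salt_mid','coaster','press','press_bar','pepper'):
    print(q,[(round(b['conf'],2),np.round(b['position'],3).tolist(),proj(c,b['position']).tolist()) for b in boxes_of(q,c)])
for q in('salt_mid','coaster'):
  for s in outline_of(q,c):
    P=cloud(c,s['region']); print(q,round(s['conf'],2),len(P),P.min(0).round(3),np.median(P,0).round(3),P.max(0).round(3))
A=cloud(c,np.ones((400,640),bool))
print('cam',(-c['R'].T@c['t']).round(3))
# lid top
L=A[(abs(A[:,2]-.1)<.006)&(abs(A[:,0]-.56)<.2)&(abs(A[:,1]+.04)<.2)]
r=cv2.minAreaRect((L[:,:2]*1000).astype(np.float32));print('lid',len(L),r,cv2.boxPoints(r).round())
B=A[(abs(A[:,2]-.088)<.008)&(A[:,0]<.47)&(abs(A[:,1]+.05)<.15)]
r=cv2.minAreaRect((B[:,:2]*1000).astype(np.float32));print('bar',len(B),r,B.min(0),B.max(0))
S=A[(A[:,2]>.11)&(abs(A[:,0]-.57)<.1)&(abs(A[:,1]+.06)<.1)]
print('salt',len(S),S.min(0),np.median(S,0),S.max(0))
```

```text
3.725 [ 0.41867892 -0.11110842  0.35826909] [9.99998925e-01 1.46296590e-03 4.02996809e-05 9.36036871e-05] [ 0.63 -0.12 -0.42  1.73 -0.05  1.52 -1.36]
salt_mid [(0.94, [0.408, 0.107, 0.065], [157.0, 167.0]), (0.85, [0.562, -0.067, 0.164], [274.0, 16.0])]
coaster [(0.97, [0.498, -0.271, 0.024], [442.0, 97.0]), (0.89, [0.472, -0.434, 0.018], [555.0, 117.0])]
press [(0.81, [0.532, -0.022, 0.103], [243.0, 62.0])]
press_bar [(0.89, [0.532, -0.024, 0.099], [245.0, 62.0]), (0.74, [0.596, 0.248, 0.033], [37.0, 13.0])]
pepper [(0.73, [0.611, -0.253, 0.016], [434.0, 5.0])]
salt_mid 0.82 1360 [ 0.382  0.095 -0.001] [0.408 0.104 0.064] [0.424 0.18  0.091]
salt_mid 0.65 1522 [ 0.552 -0.085  0.1  ] [ 0.561 -0.068  0.164] [ 0.582 -0.044  0.19 ]
coaster 0.78 3363 [ 0.453 -0.326 -0.001] [ 0.497 -0.273  0.022] [ 0.541 -0.233  0.025]
coaster 0.69 3354 [ 0.433 -0.478  0.002] [ 0.475 -0.43   0.022] [ 0.515 -0.393  0.025]
coaster 0.35 21756 [ 0.423 -0.139  0.   ] [ 0.531 -0.023  0.101] [0.594 0.087 0.177]
cam [ 0.485 -0.111  0.48 ]
lid 20467 ((537.497802734375, -24.583702087402344), (212.32672119140625, 141.5984649658203), 82.63549041748047) [[ 454. -121.]
 [ 594. -139.]
 [ 621.   72.]
 [ 481.   90.]]
bar 1417 ((445.2101135253906, -8.967864990234375), (58.75630187988281, 224.66578674316406), 5.8665313720703125) [ 0.4045041  -0.11938317  0.08008284] [0.46968468 0.09977389 0.09599231]
salt 1506 [ 0.55188063 -0.08453681  0.11074141] [ 0.56063122 -0.06806623  0.16693325] [ 0.58179964 -0.04413533  0.1904669 ]
```

View pics/wrist3.png

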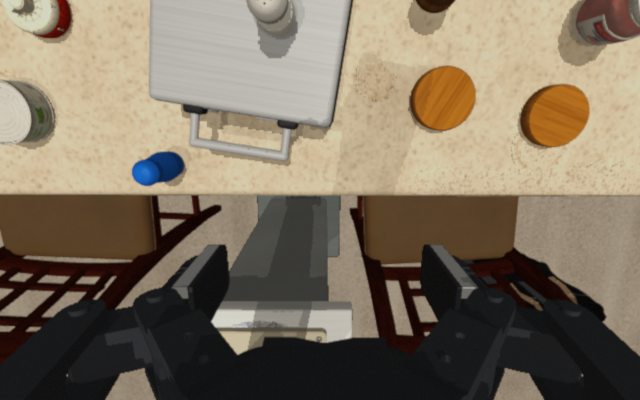

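The picture shows the salt shaker at (270,8) on the lid, the bar from (195,140) to (285,155), the intended coaster at (443,98), its look-alike at (555,117) and the blue shaker at (157,167). I'll move over the salt and check it in a close crop.

>>> carry_out(
  deltas=[
    [0.3,-0.2,0,0,1],
    [0.5,-0.3,0,0,1],
    [0.5,-0.3,0,0,1],
    [0.5,-0.3,0,0,1],
  ],
)

```text
clock: 4.62
position: [0.4932, -0.0653, 0.3582]
ee_rot: [1.0, 0.001, -0.0, 0.0]
ft_force: [-0.1, 0.6, 1.0]
grip_width: 0.998
grasp_force: 0.0
```

Run:
```python
from h import *
o=manip.get_obs();print(o['clock'],o['position'],o['ee_rot'],np.round(o['joint_pos'],2))
c=camera('wrist')
p=proj(c,[.573,-.064,.145]).astype(int);print(p)
x0,y0=max(p[0]-150,0),max(p[1]-130,0)
cv2.imwrite('pics/crop4.png',c['img'][y0:y0+300,x0:x0+320,::-1]);print(x0,y0)
print([(round(b['conf'],2),np.round(b['position'],3).tolist()) for b in boxes_of('salt_mid',c)])
A=cloud(c,np.ones((400,640),bool))
near=(abs(A[:,0]-.57)<.06)&(abs(A[:,1]+.064)<.06)
for lo,hi in((.108,.165),(.165,.18),(.18,.2)):
    S=A[near&(A[:,2]>lo)&(A[:,2]<hi)]
    print(len(S),S.min(0).round(4),S.mean(0).round(4),S.max(0).round(4), cv2.minEnclosingCircle((S[:,:2]*1000).astype(np.float32)) if len(S) else '')
print('cam',(-c['R'].T@c['t']).round(3))
L=A[(abs(A[:,2]-.1)<.006)&(abs(A[:,0]-.56)<.2)&(abs(A[:,1]+.04)<.2)]
r=cv2.minAreaRect((L[:,:2]*1000).astype(np.float32));print('lid',cv2.boxPoints(r).round())
B=A[(A[:,2]>.07)&(A[:,2]<.097)&(A[:,0]<.445)&(abs(A[:,1]+.01)<.05)]
if len(B): print('bar',len(B),B.mean(0),B.min(0),B.max(0),np.polyfit(B[:,1],B[:,0],1))
```

```text
4.625 [ 0.49320394 -0.06530705  0.3581655 ] [ 9.99999713e-01  7.15938684e-04 -2.42726668e-04  4.59194356e-05] [ 0.55  0.04 -0.52  1.59  0.02  1.52 -1.54]
[323  92]
173 0
[(0.75, [0.574, -0.062, 0.187]), (0.74, [0.409, 0.111, 0.066])]
241 [ 0.5526 -0.0842  0.1302] [ 0.5721 -0.0645  0.141 ] [ 0.5949 -0.0417  0.1515] ((573.7401123046875, -62.88954544067383), 21.636478424072266)
97 [ 0.5553 -0.0799  0.1758] [ 0.5698 -0.0624  0.1789] [ 0.5885 -0.0458  0.18  ] ((572.0833740234375, -62.895938873291016), 17.121511459350586)
1106 [ 0.5562 -0.0789  0.18  ] [ 0.5721 -0.0631  0.1865] [ 0.5883 -0.0468  0.1912] ((572.3798828125, -63.258827209472656), 16.674510955810547)
cam [ 0.559 -0.066  0.48 ]
lid [[ 452. -231.]
 [ 648. -241.]
 [ 669.  156.]
 [ 473.  167.]]
bar 699 [ 0.43578817 -0.0134289   0.09040812] [ 0.42225602 -0.05920267  0.08335614] [0.44496562 0.03956666 0.09365092] [0.13490465 0.43759979]
```

View pics/crop4.png

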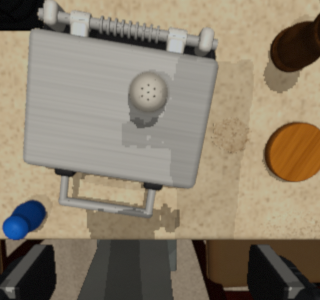

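The crop shows the clear shaker's grey domed cap at crop (148,93), with the lid, bar and coaster at crop (297,152). The choice is confirmed, with the salt at (0.573,-0.063). Next is the grasp.

>>> carry_out(
  deltas=[
    [0.3,0,0.1,0,1],
    [0.53,-0.015,0.3,0,1],
    [0.53,-0.015,0.6,0,1],
    [0.53,-0.015,0.7,0,1],
    [0.53,-0.015,0.7,0,1],
  ],
)

```text
clock: 5.35
position: [0.5725, -0.063, 0.2536]
ee_rot: [1.0, 0.0, -0.0, 0.0]
ft_force: [1.1, 0.0, 0.6]
grip_width: 0.998
grasp_force: 0.0
```

>>> carry_out(
  deltas=[
    [0,0,0.25,0,1],
    [0,0,0.5,0,1],
    [0,0,0.65,0,1],
    [0,0,0.65,0,1],
    [0,0,0.65,0,-0.3],
    [0,0,0.65,0,-0.5],
    [0,0,0.65,0,-0.5],
    [0,0,0.65,0,-0.5],
    [0,0,0.65,0,-0.5],
    [0,0,0.65,0,-0.5],
  ],
  force=25,
)

```text
clock: 6.6
position: [0.5737, -0.0621, 0.1573]
ee_rot: [1.0, 0.001, 0.001, 0.0]
ft_force: [-1.4, 0.8, 6.5]
grip_width: 0.447
grasp_force: 24.6
```

>>> carry_out(
  deltas=[
    [0,0,-0.2,0,-0.5],
    [0,0,-0.5,0,-0.5],
    [0,0,-0.7,0,-0.5],
    [-0.2,0.3,-0.7,0,-0.5],
    [-0.4,0.6,-0.7,0,-0.5],
    [-0.5,0.9,-0.7,0,-0.5],
    [-0.5,1.0,-0.7,0,-0.5],
    [-0.5,1.0,-0.7,0,-0.5],
  ],
)

```text
clock: 7.6
position: [0.4984, -0.213, 0.2609]
ee_rot: [1.0, 0.0, 0.0, -0.0]
ft_force: [-0.4, -0.1, -0.8]
grip_width: 0.446
grasp_force: 25.1
```

```bash
python3 - <<'E'
from h import *
o=manip.get_obs();print(o['clock'],o['position'],o['ee_rot'],np.round(o['joint_pos'],2))
c=camera('side');save(c,'side5.png')
for q in('salt_mid','coaster'):
    print([(round(b['conf'],2),np.round(b['position'],3).tolist(),proj(c,b['position'])) for b in boxes_of(q,c)])
for s in outline_of('salt_mid',c):
    P=cloud(c,s['region']); print(round(s['conf'],2),len(P),P.min(0).round(3),np.median(P,0).round(3),P.max(0).round(3))
c=camera('wrist')
for s in outline_of('coaster',c):
    P=cloud(c,s['region']); P=P[abs(P[:,2]-.022)<.004]
    print(round(s['conf'],2),len(P),P.min(0).round(3),np.median(P,0).round(3),P.max(0).round(3),cv2.minEnclosingCircle((P[:,:2]*1000).astype(np.float32)))
save(c,'wrist5.png')
E
python3 -c "
import cv2;im=cv2.imread('pics/side5.png')[150:320,220:400];cv2.imwrite('pics/s5c.png',cv2.resize(im,None,fx=3,fy=3))"
```

```text
7.6 [ 0.4983659  -0.21300535  0.26086919] [ 9.99999980e-01  1.52105122e-04  9.77227975e-05 -8.45099461e-05] [ 0.72  0.18 -0.44  1.65  0.08  1.33 -1.31]
[(0.49, [0.404, 0.1, 0.045], array([266., 198.]))]
[(0.94, [0.503, -0.291, 0.021], array([297., 268.])), (0.72, [0.475, -0.447, 0.023], array([285., 306.]))]
0.7 306 [ 0.467 -0.24   0.036] [ 0.499 -0.229  0.23 ] [0.519 0.354 0.289]
0.56 257 [ 0.384  0.09  -0.003] [0.404 0.1   0.045] [0.425 0.122 0.087]
0.93 4326 [ 0.454 -0.319  0.018] [ 0.498 -0.275  0.022] [ 0.539 -0.234  0.025] ((496.3700256347656, -275.9295654296875), 43.03361129760742)
0.82 4133 [ 0.431 -0.478  0.018] [ 0.476 -0.435  0.022] [ 0.517 -0.393  0.025] ((474.4179382324219, -436.095703125), 43.28806686401367)
```

View pics/s5c.png

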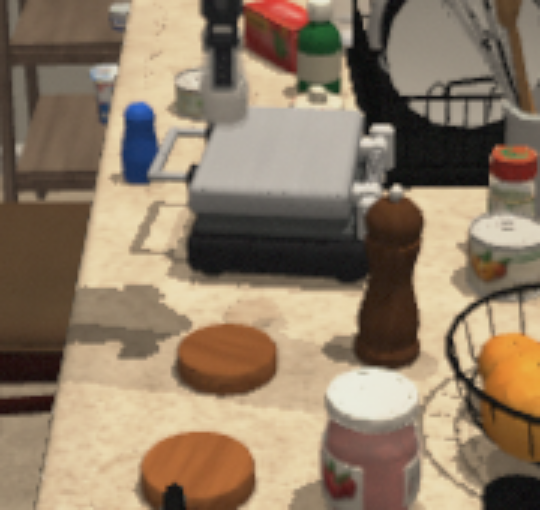

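The salt hangs upright in the gripper at crop (225,95), and the target coaster is at crop (227,357), centred at about (0.497,-0.275). I'll lower it onto the coaster.

>>> carry_out(
  deltas=[
    [-0.01,0.3,0,0,-0.5],
    [-0.01,0.415,0.2,0,-0.5],
    [-0.01,0.415,0.5,0,-0.5],
    [-0.01,0.415,0.8,0,-0.5],
    [-0.01,0.415,0.95,0,-0.5],
    [-0.01,0.415,0.95,0,-0.5],
  ],
)

```text
clock: 8.65
position: [0.4962, -0.2737, 0.1168]
ee_rot: [1.0, 0.001, -0.001, -0.001]
ft_force: [-0.2, 0.3, -0.6]
grip_width: 0.447
grasp_force: 25.2
```

>>> carry_out(
  deltas=[
    [0,0,0.1,0,-0.5],
    [0,0,0.2,0,-0.5],
    [0,0,0.24,0,-0.5],
    [0,0,0.26,0,-0.5],
    [0,0,0.26,0,-0.5],
  ],
)

```text
clock: 9.28
position: [0.4971, -0.2749, 0.0795]
ee_rot: [1.0, 0.001, 0.0, 0.0]
ft_force: [0.1, -0.2, -1.2]
grip_width: 0.446
grasp_force: 25.2
```

>>> carry_out(
  deltas=[
    [0,0,0.01,0,-0.5],
    [0,0,0.015,0,-0.5],
    [0,0,0.015,0,-0.5],
  ],
)

```text
clock: 9.65
position: [0.4976, -0.275, 0.0789]
ee_rot: [1.0, 0.001, 0.001, 0.001]
ft_force: [-5.3, 1.8, 13.9]
grip_width: 0.446
grasp_force: 27.4
```

>>> carry_out(
  deltas=[
    [0,0,-0.005,0,-0.3],
    [0,0,-0.005,0,0.1],
    [0,0,-0.005,0,0.6],
    [0,0,-0.005,0,1],
    [0,0,-0.005,0,1],
    [0,0,-0.005,0,1],
    [0,0,-0.2,0,1],
    [0,0,-0.5,0,1],
    [0,0,-0.9,0,1],
    [0,0,-1,0,1],
    [0,0,-1,0,1],
  ],
)

```text
clock: 11.02
position: [0.4972, -0.275, 0.2277]
ee_rot: [1.0, 0.001, 0.001, 0.001]
ft_force: [0.5, 0.2, 0.1]
grip_width: 1.001
grasp_force: 0.0
```

Run:
```python
from h import *
o=manip.get_obs();print(o['clock'],o['position'],o['ee_rot'],np.round(o['joint_pos'],2))
c=camera('side')
for q in('salt_mid','coaster'):
  print([(round(b['conf'],2),np.round(b['position'],3).tolist(),proj(c,b['position'])) for b in boxes_of(q,c)])
a=c['img'][180:330,210:410,::-1]
c=camera('wrist');
for q in('salt_mid','coaster'):
  for s in outline_of(q,c):
    P=cloud(c,s['region']); print(q,round(s['conf'],2),len(P),P.min(0).round(3),np.median(P,0).round(3),P.max(0).round(3))
b=c['img'][:200,200:440,::-1]
cv2.imwrite('pics/c6.png',np.hstack([cv2.resize(a,(400,300)),cv2.resize(b,(360,300))]))
```

```text
11.025 [ 0.49723336 -0.27499624  0.22767382] [9.99999224e-01 8.51099539e-04 7.22952130e-04 5.52027299e-04] [ 0.77  0.25 -0.4   1.64  0.1   1.28 -1.22]
[(0.84, [0.5, -0.291, 0.07], array([296., 252.])), (0.69, [0.403, 0.1, 0.047], array([265., 198.])), (0.28, [0.551, -0.075, 0.096], array([313., 205.])), (0.26, [0.502, -0.302, 0.019], array([297., 271.]))]
[(0.95, [0.476, -0.449, 0.025], array([286., 305.])), (0.71, [0.502, -0.297, 0.021], array([297., 269.]))]
salt_mid 0.78 2273 [ 0.445 -0.299 -0.   ] [ 0.504 -0.275  0.104] [ 0.519 -0.253  0.113]
coaster 0.95 3237 [ 0.452 -0.319 -0.001] [ 0.512 -0.275  0.022] [ 0.539 -0.23   0.101]
```

View pics/c6.png

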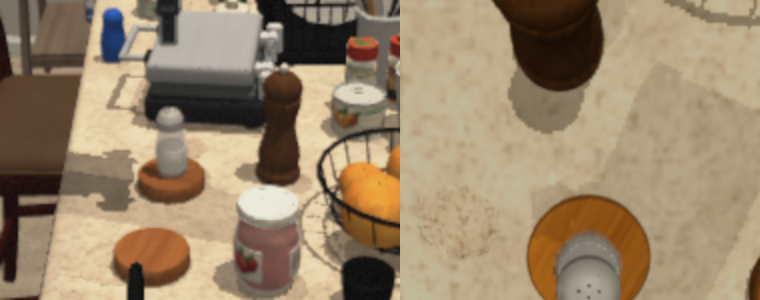

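The salt stands upright on the centre of the coaster, at left-panel (170,140) and in the wrist panel at (588,260). Next I'll swing to the bar, turning so that the fingers close across it, and look down on it.

>>> carry_out(
  deltas=[
    [-0.15,-0.2,0,-0.34,1],
    [-0.3,-0.4,0,-0.68,1],
    [-0.45,-0.65,0,-1,1],
    [-0.45,-0.65,0,-1,1],
  ],
)

```text
clock: 11.82
position: [0.4282, -0.1752, 0.2268]
ee_rot: [0.965, 0.262, -0.0, 0.0]
ft_force: [0.5, -0.4, 0.5]
grip_width: 0.997
grasp_force: 0.0
```

>>> carry_out(
  deltas=[
    [0.1,-0.2,0,-0.34,0],
    [0.2,-0.4,0,-0.68,0],
    [0.33,-0.57,0,-1,0],
    [0.33,-0.57,0,-1,0],
  ],
)

```text
clock: 12.32
position: [0.4297, -0.077, 0.227]
ee_rot: [0.865, 0.502, 0.0, -0.0]
ft_force: [-0.1, -0.1, 0.3]
grip_width: 0.502
grasp_force: 0.0
```

>>> carry_out(
  deltas=[
    [0,0,0,-0.34,0],
    [0,0,0,-0.68,0],
    [0,0,0,-0.75,0],
    [0,0,0,-0.75,0],
    [0,0,0,-0.75,0],
  ],
)

```text
clock: 12.95
position: [0.4292, -0.0789, 0.227]
ee_rot: [0.752, 0.659, -0.0, -0.0]
ft_force: [-0.2, -0.0, -0.3]
grip_width: 0.5
grasp_force: 0.0
```

Run:
```python
from h import *
from scipy.spatial.transform import Rotation as Ro
o=manip.get_obs();print(o['clock'],o['position'],o['grip_width'],Ro.from_quat(o['ee_rot']).as_matrix().round(3).tolist(),np.round(o['joint_pos'],2))
c=camera('wrist');save(c,'wrist7.png')
print('cam',(-c['R'].T@c['t']).round(3))
A=cloud(c,np.ones((400,640),bool))
ok=(A[:,2]>.075)&(A[:,2]<.097)&(A[:,0]>.39)&(A[:,0]<.46)
for y in np.arange(-.07,.08,.01):
    B=A[ok&(abs(A[:,1]-y)<.004)]
    if len(B): print(round(y,3),len(B),np.percentile(B[:,0],[0,10,50,90,100]).round(4),B[:,2].max().round(4))
L=A[(abs(A[:,2]-.1)<.003)&(A[:,0]<.6)&(abs(A[:,1])<.12)&(A[:,0]>.44)]
for y in (-.06,-.03,0,.03,.06):
    M=L[abs(L[:,1]-y)<.003]; print('edge',y,len(M),M[:,0].min() if len(M) else None)
```

```text
12.95 [ 0.42918617 -0.07887756  0.2269842 ] 0.5001317095143599 [[0.132, 0.991, -0.0], [0.991, -0.132, 0.0], [0.0, -0.0, -1.0]] [ 0.69 -0.04 -0.59  1.94 -0.03  1.24 -0.02]
cam [ 0.437 -0.013  0.349]
-0.07 116 [0.4247 0.4359 0.4515 0.4593 0.4599] 0.0953
-0.06 365 [0.4211 0.4247 0.4373 0.454  0.4598] 0.0934
-0.05 141 [0.4224 0.4236 0.4285 0.4331 0.4349] 0.0933
-0.04 154 [0.4238 0.4253 0.43   0.4349 0.4362] 0.0934
-0.03 153 [0.4253 0.4268 0.4316 0.4362 0.4375] 0.0935
-0.02 162 [0.4267 0.4282 0.433  0.4376 0.4396] 0.0933
-0.01 170 [0.4281 0.4299 0.4347 0.4396 0.441 ] 0.0936
0.0 168 [0.4304 0.4318 0.4364 0.441  0.4423] 0.0937
0.01 179 [0.4317 0.4332 0.438  0.4427 0.4444] 0.0938
0.02 182 [0.4332 0.4347 0.4394 0.4442 0.4456] 0.0939
0.03 189 [0.4346 0.436  0.4408 0.4455 0.4469] 0.0931
0.04 299 [0.436  0.4384 0.4457 0.4571 0.4599] 0.0934
0.05 222 [0.4382 0.4403 0.4472 0.4569 0.4599] 0.093
edge -0.06 1324 0.46469241243711856
edge -0.03 1384 0.4746035365325819
edge 0 1474 0.4800698257833252
edge 0.03 1567 0.47963451865161977
edge 0.06 0 None
```

View pics/wrist7.png

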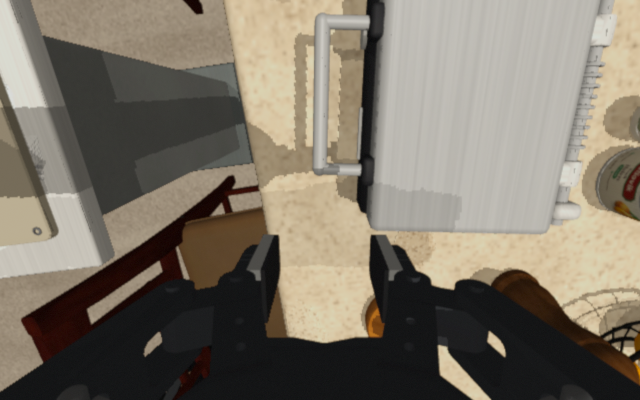

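The picture shows the bar from (322,20) to (322,170), parallel to the finger pads, with the lid edge at x≈370 pixels. The bar's middle is at about (0.435,-0.006,0.086).

>>> carry_out(
  deltas=[
    [0.25,-0.015,0,0.03,-0.22],
    [0.487,-0.026,0,0.03,-0.22],
    [0.487,-0.026,0.15,0.03,-0.22],
    [0.487,-0.026,0.35,0.03,-0.22],
    [0.487,-0.026,0.6,0.03,-0.22],
    [0.487,-0.026,0.8,0.03,-0.22],
    [0.487,-0.026,0.91,0.03,-0.22],
    [0.487,-0.026,0.91,0.03,-0.22],
  ],
)

```text
clock: 14.0
position: [0.4343, -0.0056, 0.0901]
ee_rot: [0.757, 0.654, -0.0, -0.001]
ft_force: [0.4, -0.6, 0.1]
grip_width: 0.389
grasp_force: 0.0
```

>>> carry_out(
  deltas=[
    [0,0,0,0,-1],
    [0,0,0,0,-1],
    [0,0,0,0,-1],
    [0,0,0,0,-1],
    [0,0,0,0,-1],
  ],
  force=40,
)

```text
clock: 14.62
position: [0.4359, -0.0058, 0.0914]
ee_rot: [0.756, 0.654, 0.001, 0.001]
ft_force: [4.6, -0.1, 3.8]
grip_width: 0.123
grasp_force: 39.3
```

>>> carry_out(
  deltas=[
    [0,0.011,-0.123,0,-1],
    [0,0.033,-0.245,0,-1],
    [0,0.065,-0.364,0,-1],
    [0,0.108,-0.479,0,-1],
    [0,0.161,-0.591,0,-1],
    [0,0.223,-0.698,0,-1],
    [0,0.223,-0.698,0,-1],
  ],
)

```text
clock: 15.5
position: [0.4678, -0.0108, 0.1954]
ee_rot: [0.757, 0.654, -0.0, -0.0]
ft_force: [2.8, -1.5, -4.4]
grip_width: 0.125
grasp_force: 39.5
```

>>> carry_out(
  deltas=[
    [0,0.071,-0.101,0,-1],
    [0,0.151,-0.195,0,-1],
    [0,0.239,-0.282,0,-1],
    [0,0.333,-0.361,0,-1],
    [0,0.435,-0.431,0,-1],
    [0,0.542,-0.493,0,-1],
    [0,0.654,-0.544,0,-1],
    [0,0.654,-0.544,0,-1],
    [0,0.654,-0.544,0,-1],
  ],
)

```text
clock: 16.62
position: [0.5642, -0.0258, 0.2777]
ee_rot: [0.757, 0.654, -0.001, 0.001]
ft_force: [-6.5, -5.0, 14.8]
grip_width: 0.122
grasp_force: 42.6
```

Run:
```python
from h import *
o=manip.get_obs();print(o['position'],o['ft_force'],o['torque'],o['grip_width'],np.round(o['joint_pos'],2))
c=camera('side');save(c,'side8.png')
cv2.imwrite('pics/c8.png',cv2.resize(c['img'][100:330,200:420,::-1],None,fx=2.5,fy=2.5))
```

```text
[ 0.56420129 -0.02581993  0.27769936] [-6.48661089 -5.00676175 14.8436712 ] [-0.97418569  1.41206732 -0.19081458] 0.12211679861600462 [ 0.54  0.25 -0.68  1.56  0.16  1.39 -0.3 ]
```

View pics/c8.png

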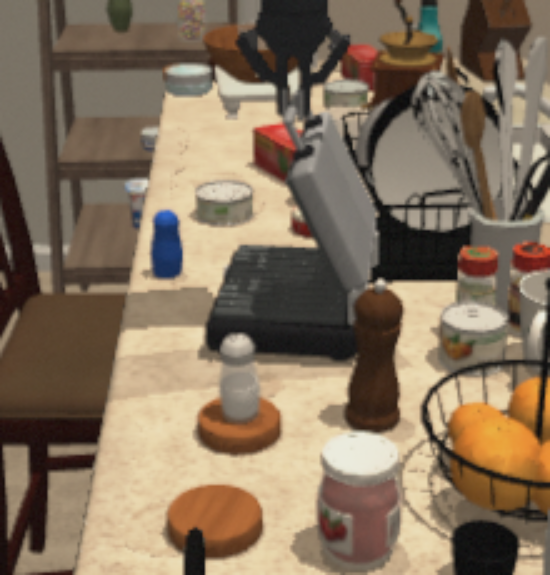

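The lid stands open at about 65°, with its edge at crop (320,120), and the fingers hold the bar at (290,115). The salt is still on its coaster at (238,385). Now I'll lower to 41°.

>>> carry_out(
  deltas=[
    [0,-0.055,0.025,0,-1],
    [0,-0.112,0.051,0,-1],
    [0,-0.219,0.113,0,-1],
    [0,-0.321,0.183,0,-1],
    [0,-0.415,0.262,0,-1],
    [0,-0.486,0.331,0,-1],
    [0,-0.486,0.331,0,-1],
    [0,-0.486,0.331,0,-1],
    [0,-0.486,0.331,0,-1],
  ],
)

```text
clock: 17.8
position: [0.4927, -0.0144, 0.2273]
ee_rot: [0.757, 0.654, -0.0, -0.0]
ft_force: [-2.1, -0.8, 0.9]
grip_width: 0.123
grasp_force: 41.3
```

Run:
```python
from h import *
o=manip.get_obs();print(o['clock'],o['position'],o['ft_force'],o['torque'],o['grip_width'],abs(o['joint_velocities']).max())
c=camera('side')
cv2.imwrite('pics/c9.png',cv2.resize(c['img'][100:330,200:420,::-1],None,fx=2.5,fy=2.5))
for q in('salt_mid','coaster','pepper','tuna','bottle'):
  print(q,[(round(b['conf'],2),np.round(b['position'],3).tolist()) for b in boxes_of(q,c)])
# lid angle: points of steel lid's side face/ top from side camera
A=cloud(c,np.ones((400,640),bool))
w=A[(A[:,1]<-.07)&(A[:,1]>-.16)&(A[:,0]>.46)&(A[:,0]<.66)&(A[:,2]>.09)&(A[:,2]<.3)]
r=cv2.minAreaRect((w[:,[0,2]]*1000).astype(np.float32));print(len(w),r)
u,s,v=np.linalg.svd(w[:,[0,2]]-w[:,[0,2]].mean(0));print(np.degrees(np.arctan2(v[0,1],v[0,0])))
```

```text
17.8 [ 0.49268523 -0.01444054  0.22730958] [-2.14318648 -0.80589887  0.85021227] [-0.50572955  0.48651381 -0.13420255] 0.12344973448377346 0.002192204693910245
salt_mid [(0.83, [0.501, -0.294, 0.068]), (0.62, [0.406, 0.099, 0.046])]
coaster [(0.64, [0.504, -0.299, 0.02]), (0.61, [0.477, -0.446, 0.022])]
pepper [(0.67, [0.634, -0.276, 0.075])]
tuna [(0.55, [0.466, 0.295, 0.036])]
bottle [(0.75, [0.622, 0.353, 0.085])]
1133 ((551.3795776367188, 154.72207641601562), (45.98307800292969, 195.0405731201172), 49.62329864501953)
-39.435619518450665
```

View pics/c9.png

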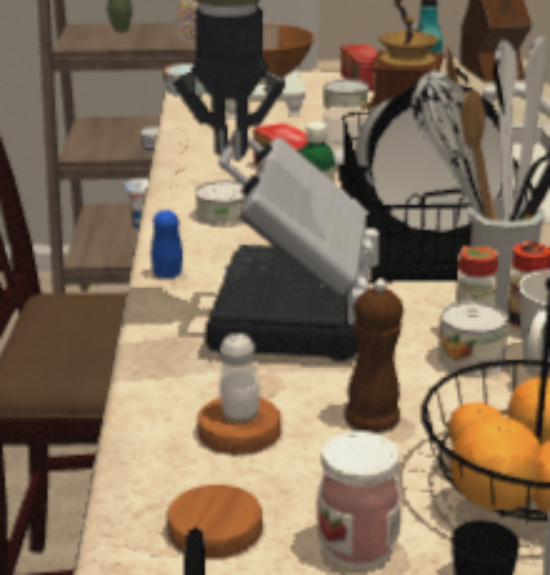

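The picture shows the lid at about 40–41°, with the bar still gripped at crop (232,158). The salt stands on its coaster at (238,385), and nothing else has moved.

```bash
python3 -c "
from workcell import ticket
print(ticket.hand_in())"
```

```text
the job is handed in; nothing more can be done
None
```

The salt shaker stands upright in the middle of the leftmost coaster, and the lid was raised to about 65° and lowered to about 41° (depth fit 39–40°), where the gripper still holds its bar; the job is handed in at 17.8 s.

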